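# Lock a transformer into its soldering fixture

### The arm

A 7-joint arm with a two-finger parallel gripper is mounted at the origin on a cart in front of the work surface, level with it; the furniture and walls round the work are solid. World frame = base frame: x ahead of the robot, y to its left, z up, the work surface at z = 0. Lengths are in mm, angles in degrees, forces in N, time in s.
With the tool pointing down it reaches from about 425 to 925 mm from the base axis. Payload 6.8 kg.
Tool frame: the origin (TCP) lies between the finger pads; the fingertips stand 25 mm ahead of it and the grasp point (between the pads) lies 6 mm ahead of it; z points along the fingers, y is the line along which they close (so a half turn about z gives the same grasp; the last joint's range is limited). The gripper opens to 85 mm and grips with 20 to 120 N. Pads are 22 mm wide; open, the fingers measure 114 mm over their backs; the gripper's body (76 mm by 85 mm) begins 54 mm behind the grasp point. The pads swing forward as they close: fully open they stand 13 mm farther back than shut.
Start: joints at [66.228, 27.33, 1.283, 89.118, -0.659, 63.558, -4.761], TCP at [203.865, -643.495, 256.308] pointing down, gripper open.
Joint ranges: [-169.35, 169.35], [-19.33, 120.38], [-80.79, 83.38], [13.8, 139.57], [-78.32, 258.32], [9.67, 109.79], [-169.56, 169.56]. Speed limits (degrees/s): [136.94, 136.94, 180, 180, 180, 180, 180].

### API

Orientations are given as a 3x3 rotation matrix whose columns are the frame's x, y, z axes.
In Python, from workcell import env, optics, probe_bus gives the robot as it stands (env), with the cameras (optics) and the readings (probe_bus).
- The arm moves only by the shell command python3 jog.py 'ROWS' [FORCE]. ROWS is rows parted by semicolons, their numbers by spaces, 1 to 5 of them, each of 7 numbers: a rotation vector rx, ry, rz in degrees, then dx, dy, dz in mm, then the opening from 0.0 (shut) to 1.0 (fully open); each row shifts and turns the commanded pose from where the row before left it, along the tool's axes as they then stand; what a row does not reach is not made up. A row lasts 1/12 s, in which the tool goes at most 41.7 mm and 7.16 degrees, less where a joint would pass 70% of its speed; a pose out of reach is approached as far as the arm can. The fingers move at their own pace and stop on an object; FORCE is the grip in N (left out, the last holds). Time passes only in rows, so rows that do not move let the fingers close. It prints the time, the measured TCP pose, the force, the opening and the grip force at its end.
- probe_bus.get_state(): the state, without advancing time (a new reading comes with each control period).
- optics.camera(name): name is "side" or "top" or "wrist"; returns a dict with "pixels" (384x512x3 uint8, red, green, blue), "range_z" (384x512 float32, mm along the optical axis (not along the pixel's ray), 0 where there is no reading), "fov_y" (degrees; the focal length in pixels is half the picture's height over the tangent of half this angle, whatever the lens; pixels are square), "cx", "cy" (the principal point, pixels), "rvec" (rotation vector, rad) and "tvec" (3), from world to camera coordinates, as OpenCV has them; the wrist camera has in their place "hand_eye" (4x4, takes a point from camera to tool coordinates, whose origin is the TCP and whose axes are the flange's). Camera axes: x right, y down, z forward; pixel columns grow to the right and rows downward; lengths in mm; the calibration is good to about 2 mm. A picture is of the moment at which its call begins: read the wrist's pose just before it.
- env.sign_off(): hands the job in; it is judged then, once.
The state is a dict: "time_s": time; "joints": joint angles; "joint_vel": joint speeds; "joint_torque": joint torques, N m; "tool_pos": TCP position; "eef_rot": TCP orientation; "wrist_force": force on the tool from outside, world axes, zero at the start; "ft_torque": the same for the moment, N m; "gripper_width": opening from 0.0 (shut) to 1.0 (fully open); "grasp_force": force on a finger pad.
Only numpy, scipy, OpenCV 4.12 (cv2) and the standard library are available. Lean on these libraries where they do the work, as an engineer would, in place of code of your own. Each camera call takes 0.05 s, during which the arm holds its last target. There are 200 camera calls.

### The job

Load the transformer into the fixture for soldering: tip it, hook one end of its foot plate under the overhanging lip, then, keeping hold of it, lower it gently until it lies level on the floor between the brass rails. Then drive the brown wedge, thin end first, along its lane between foot plate and slanted stop until it is tight and the plate is pushed fully home under the lip. Leave the tin, copper coil and side cutters where they are.

Things in the scene. Friction and masses are not known exactly. Their poses are not given: they have to be found in the camera images.
- fixture: Fixed aluminium fixture. Origin on the bench; z up; -y to its hooked end, +y to its slanted stop, -x to the wedge's entry. In mm of this frame: base plate 12 thick, its top z = 12 is the floor, x -34..34, y -84..92; a lane for the wedge runs on to x -82 at y 46..92. Transformer home: origin at (0, 0, 12), its y along this y, either way round; 1.2 of play in x.
- lip_edge (a point): Middle of the underside of the dark lip's free edge: (0, -43, 20.5) mm in the fixture's frame, axes as the fixture's. Lip x -26..26, 12 mm overhang: end wall face at fixture y -55. Underside 8.5 mm above the floor; lip top z 28, screw heads to z 31.5. Too little length to lower the foot plate level past the lip; tipped 10 to 15 degrees its end goes under.
- rails (a point): Centre of the floor between the two brass side rails: (0, 0, 12) mm in the fixture's frame. Rails at x 21.2..29 and -29..-21.2, y -54..36, top z 19, inner top edges bevelled.
- stop_entry (a point): Foot of the slanted stop's face at the wedge's entry: (-24, 68.6, 12) mm in the fixture's frame. Dark stop x -24..24, outer side y 86, top z 30, screw heads to z 33.5. Its slanted face is at y = 63.1 - 0.105 x mm from x -19 (y 65.1) to 24 (60.6), so the gap to the foot plate narrows towards +x.
- transformer: Loose transformer, 0.45 to 0.7 kg, standing on its steel foot plate 40 (x) x 110 (y) x 5 mm; laminated core with strap 38 (x) x 63 (y), up to z 57, the plate sticks out 23.5 at each end; blue taped winding to x +-30 at z 15..47. Origin under the plate's middle, z up. Grip across the core along y, about 42 mm above the underside: fingertips then clear lip and stop. Same when turned half round.
- wedge: Loose brown laminate wedge, 50 g, 90 (x) x 22 (z) mm, lying as used. Straight face at y = 0 (goes against the foot plate), slanted face to +y (against the stop); 14.65 thick at x = -45, 5.7 at x = 40, slope as the stop's, then bevelled on both sides to y 1.2..4 at the thin end x = 45. Origin on the bottom edge of the straight face, midway. Grip at x about -19: fingers stay off the stop.
- wedge_tip (a point): At the wedge's thin end: (45, 0, 0) mm in the wedge's frame. It is smooth (friction about 0.35). With the transformer home the wedge is tight with this point near fixture x = 28 mm, or 5 to 10 mm less if the plate lies a little askew between the rails; 1 mm of slack lets it 9.5 mm deeper. Pushing it tight takes 10 to 20 N along its length; it then stays by friction.
- machine_corner (a point): Bench-level point under the front right edge of the big fixed winding machine, which fills the left side: 0.48 m high, from this x on and from this y to the left, its small switches 35 mm farther forward. The robot starts beside it: draw the arm in before swinging it to the right.
- drawer_handle (a point): Front of the handle of the fixed cabinet's top drawer, behind the fixture: the drawer stands out 40 mm at z 148..211 mm, y from -270 to -15 mm. Keep the gripper clear of it.
- flux_tin: Bystander: round flux tin with green lid, 57 mm across, 22 mm high; origin under its centre.
- copper_coil: Bystander: black bobbin wound with copper wire, 44 mm across, 24 mm high; origin under its centre.
- side_cutters: Bystander: side cutters with red handles, 155 x 54 x 12 mm; origin under its middle.

How it is judged (in metres and radians):
On the way:
1. the transformer lies level in the fixture between the rails with its end under the lip (z of transformer in the frame of fixture below 0.0145 m and y of transformer in the frame of fixture between -0.0025 and 0.0085 m and x of transformer in the frame of fixture between -0.004 and 0.004 m and angle between the y axis of transformer and the y axis of fixture, either way round below 0.06 rad and angle between transformer's own z axis and vertical below 0.04 rad), for 0.2 s.
At the end, for the whole second after the job is handed in: Transformer level (2 degrees) on the floor between the rails, foot plate within 2 mm of the end wall under the lip; wedge upright on the floor of the gap, thin end beyond x = 12 mm of the fixture, pressing on the foot plate with over 1 N; both at rest (z of transformer in the frame of fixture below 0.014 m and y of transformer in the frame of fixture between -0.0025 and 0.002 m and x of transformer in the frame of fixture between -0.004 and 0.004 m and angle between transformer's own z axis and vertical below 0.035 rad and x of wedge_tip in the frame of fixture above 0.012 m and z of wedge in the frame of fixture below 0.0155 m and angle between wedge's own z axis and vertical below 0.1 rad and contact force between wedge and transformer above 1 N and linear speed of each of transformer, wedge below 0.01 m/s); the robot touches nothing.
It fails at once if the flux tin is pushed away (30 mm) (distance of flux_tin from where it was at the start of the episode above 0.03 m).
It fails at once if the copper coil is pushed away (30 mm) (distance of copper_coil from where it was at the start of the episode above 0.03 m).
It fails at once if the side cutters are pushed away (30 mm) (distance of side_cutters from where it was at the start of the episode above 0.03 m).
It fails at once if the transformer is slammed into the fixture (more than 100 N) (contact force between transformer and fixture above 100 N).
It fails at once if the transformer is let go in the fixture while still tipped (angle between transformer's own z axis and vertical above 0.08 rad and contact force between transformer and fixture above 0.5 N and contact force between the fingers and transformer below 0.3 N).
It also fails if it takes over 72 s, if anything falls off the work surface, if the arm or the gripper's body presses on something with over 40 N, if the wrist force passes 120 N, or if a joint passes its speed limit or range.

## Working session

There is one attempt and no reset: what is moved stays moved. The work goes in short steps, Python scripts to look and compute and a shell command to move; the robot and the scene stay as the last step left them, time stands still between calls to the robot, and variables do not carry over. Pictures are saved under pics/ and viewed, at most 10 in all, crops included, and the job is handed in when it is done.

```bash
ls; mkdir -p pics; cat > h.py <<'E'
import numpy as np, cv2
from workcell import env, optics, probe_bus
def cam(n):
    s=probe_bus.get_state(); c=optics.camera(n); h=c["pixels"].shape[0]
    f=h/2/np.tan(np.radians(c["fov_y"])/2)
    if "hand_eye" in c:
        T=np.eye(4);T[:3,:3]=s["eef_rot"];T[:3,3]=s["tool_pos"]; W=T@np.array(c["hand_eye"])
    else:
        R=cv2.Rodrigues(np.array(c["rvec"],float))[0]; W=np.eye(4);W[:3,:3]=R.T;W[:3,3]=-R.T@np.array(c["tvec"],float).ravel()
    c["f"]=f;c["W"]=W
    v,u=np.mgrid[:h,:c["pixels"].shape[1]]; z=c["range_z"]
    P=np.stack([(u-c["cx"])/f*z,(v-c["cy"])/f*z,z],-1)
    c["P"]=P@W[:3,:3].T+W[:3,3]; c["P"][z==0]=np.nan
    return c
def save(c,p): cv2.imwrite(p,c["pixels"][:,:,::-1])
E
python3 - <<'E'
from h import *
import pickle
for n in("top","side","wrist"):
    c=cam(n);save(c,f"pics/{n}0.png");pickle.dump(c,open(n+"0.pkl","wb"));print(n,c["f"],c["W"].round(2).tolist())
a=cv2.imread("pics/top0.png");b=cv2.imread("pics/side0.png")
s=probe_bus.get_state();print({k:np.round(s[k],3).tolist() for k in s})
E
```

```text
jog.py
pics
workcell.py
top 402.99886184878903 [[-0.05, -0.97, 0.22, 382.73], [-1.0, 0.05, -0.01, -94.86], [-0.01, -0.22, -0.97, 1024.65], [0.0, 0.0, 0.0, 1.0]]
side 415.30592428007344 [[-0.84, -0.22, 0.5, 59.04], [-0.54, 0.36, -0.76, 697.08], [-0.01, -0.91, -0.42, 557.22], [0.0, 0.0, 0.0, 1.0]]
wrist 335.75551816816466 [[0.3, -0.91, -0.29, 277.38], [-0.95, -0.29, -0.09, -620.36], [-0.0, 0.3, -0.95, 372.9], [0.0, 0.0, 0.0, 1.0]]
{'time_s': 0.15, 'joints': [66.227, 27.365, 1.282, 89.166, -0.66, 63.556, -4.761], 'joint_vel': [0.127, -0.186, 0.014, -0.167, 0.019, 0.04, 0.08], 'joint_torque': [0.003, -59.693, 1.61, -28.149, 0.013, 0.007, 0.0], 'tool_pos': [203.725, -643.083, 255.547], 'eef_rot': [[0.953, 0.302, -0.001], [0.302, -0.953, 0.001], [-0.0, -0.001, -1.0]], 'wrist_force': [0.604, -0.018, 0.142], 'ft_torque': [0.005, -0.058, -0.026], 'grasp_force': 0.0, 'gripper_width': 1.002}
```

View pics/top0.png

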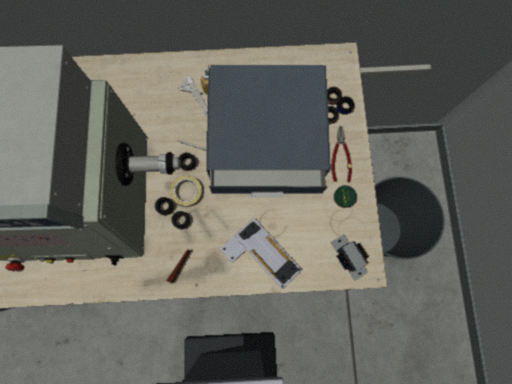

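View pics/side0.png

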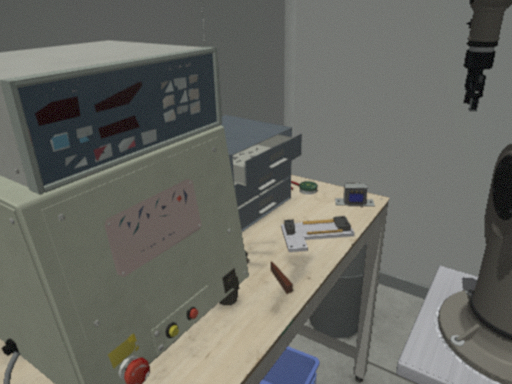

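The top view shows the fixture at about (262,252), the transformer at (350,256), the wedge at (180,266), the tin at (345,196) and the cutters at (342,155). The arm is off to the right. The side view agrees.

```bash
python3 - <<'E'
import pickle,numpy as np,cv2
c=pickle.load(open("top0.pkl","rb"));P=c["P"]
for n,u,v in [("trafo",350,256),("fixL",230,250),("lip?",290,274),("stop?",252,227),("lane",232,252),("mid",268,252),("wedge thin",190,252),("wedge thick",172,280),("tin",345,196),("bench",220,285),("coil",181,220),("mach corner",147,258),("handle",267,194)]:
    print(n,P[v,u].round(1))
a=c["pixels"][200:310,150:385,::-1]
cv2.imwrite("pics/top0c.png",cv2.resize(a,None,fx=3.4,fy=3.4,interpolation=cv2.INTER_CUBIC))
E
```

```text
trafo [ 420.3 -333.8   54.7]
fixL [452.4 -48.    6.5]
lip? [ 386.1 -191.4   27.4]
stop? [ 503.8 -105.8   33.3]
lane [447.  -53.   10.2]
mid [ 442.2 -142.3   12.4]
wedge thin [453.1  52.9   0.5]
wedge thick [386.7  95.   20.7]
tin [ 571.6 -345.6   21.5]
bench [368.7 -19.6   0.4]
coil [535.7  74.8  -2.5]
mach corner [443.6 160.4   2.8]
handle [ 557.4 -140.7  167.6]
```

View pics/top0c.png

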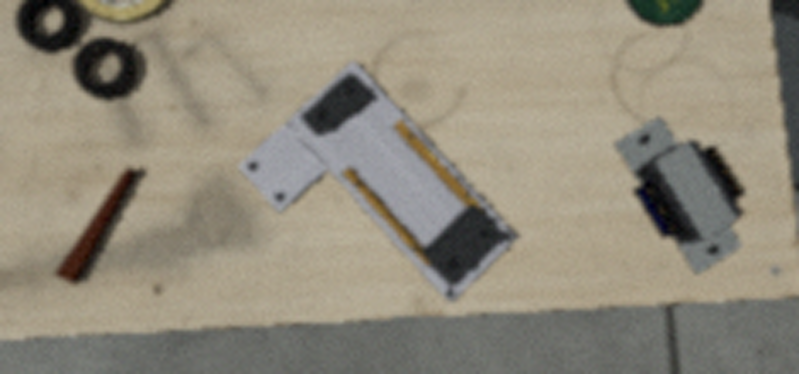

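```bash
python3 jog.py '0 0 0 31 -23 0 1;0 0 0 31 -23 0 1;0 0 0 31 -23 0 1;0 0 0 31 -23 0 1;0 0 0 31 -23 0 1'; python3 jog.py '0 0 0 31 -23 0 1;0 0 0 31 -23 0 1;0 0 0 31 -23 0 1;0 0 0 31 -23 0 1;0 0 0 31 -23 0 1'; python3 jog.py '0 0 -7 0 0 0 1;0 0 -7 0 0 0 1;0 0 -7 0 0 0 1;0 0 -7 0 0 0 1;0 0 -7 0 0 0 1';python3 jog.py '0 0 -7 0 0 0 1;0 0 -7 0 0 0 1;0 0 -7 0 0 0 1;0 0 -7 0 0 0 1;0 0 -7 0 0 0 1';python3 jog.py '0 0 -7 0 0 0 1;0 0 -7 0 0 0 1;0 0 -7 0 0 0 1;0 0 -4 0 0 0 1;0 0 0 0 0 0 1'; python3 jog.py '0 0 0 0 0 0 1;0 0 0 0 0 0 1'
python3 - <<'E'
from h import *
import pickle
c=cam("wrist");save(c,"pics/w1.png");pickle.dump(c,open("w1.pkl","wb"));print(c["W"].round(3))
print(probe_bus.get_state()["joints"])
E
```

```text
time_s: 0.57
tool_pos: [317.5, -485.3, 256.1]
eef_rot: [[0.953, 0.302, -0.0], [0.302, -0.953, 0.0], [-0.0, -0.0, -1.0]]
wrist_force: [1.3, 0.2, 0.8]
gripper_width: 0.997
grasp_force: 0.0
time_s: 0.98
tool_pos: [430.5, -328.9, 256.3]
eef_rot: [[0.953, 0.302, -0.0], [0.302, -0.953, -0.0], [-0.0, -0.0, -1.0]]
wrist_force: [1.0, -1.2, -0.3]
gripper_width: 0.999
grasp_force: 0.0
time_s: 1.4
tool_pos: [429.8, -330.4, 256.1]
eef_rot: [[0.603, 0.798, -0.0], [0.798, -0.603, 0.0], [-0.0, -0.001, -1.0]]
wrist_force: [0.3, -0.2, 0.2]
gripper_width: 1.0
grasp_force: 0.0
time_s: 1.82
tool_pos: [429.7, -330.5, 256.1]
eef_rot: [[0.036, 0.999, -0.0], [0.999, -0.036, 0.0], [0.0, -0.0, -1.0]]
wrist_force: [-0.8, -0.1, 0.3]
gripper_width: 1.0
grasp_force: 0.0
time_s: 2.23
tool_pos: [429.7, -330.6, 256.0]
eef_rot: [[-0.386, 0.923, -0.0], [0.923, 0.386, 0.0], [0.001, -0.0, -1.0]]
wrist_force: [0.8, -0.3, -0.1]
gripper_width: 1.0
grasp_force: 0.0
time_s: 2.4
tool_pos: [429.8, -330.6, 256.2]
eef_rot: [[-0.382, 0.924, -0.0], [0.924, 0.382, 0.0], [0.0, -0.0, -1.0]]
wrist_force: [0.2, 0.1, 0.2]
gripper_width: 1.001
grasp_force: 0.0
[[ 9.24000e-01  3.64000e-01  1.16000e-01  4.00517e+02]
 [ 3.82000e-01 -8.81000e-01 -2.79000e-01 -2.59838e+02]
 [ 0.00000e+00  3.02000e-01 -9.53000e-01  3.73680e+02]
 [ 0.00000e+00  0.00000e+00  0.00000e+00  1.00000e+00]]
[ 50.13877531  16.55029861 -23.05800909 106.11223408   7.49356587
  58.8216851   46.51407357]
```

View pics/w1.png

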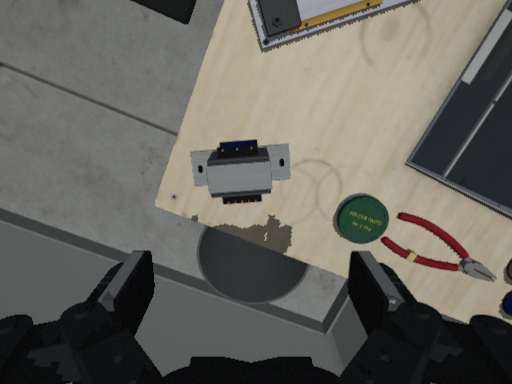

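The wrist view shows the transformer at (240,170), with its foot plate running from u 192 to 290. The tin is at (363,219), the cutters at (435,245), and a corner of the fixture at the top. I'll fit the transformer now.

```bash
cat >> h.py <<'E'
def rect(P,m):
    q=P[m][:,:2].astype(np.float32); (c,s,a)=cv2.minAreaRect(q)
    b=cv2.boxPoints((c,s,a)); e=b[1]-b[0]; f=b[2]-b[1]
    L=e if np.linalg.norm(e)>np.linalg.norm(f) else f
    return np.round(c,1),np.round(sorted(s),1),round(float(np.degrees(np.arctan2(L[1],L[0]))),1),len(q)
def blob(m):
    n,l,st,_=cv2.connectedComponentsWithStats(m.astype(np.uint8),connectivity=4); k=1+np.argmax(st[1:,4]); return l==k
E
python3 - <<'E'
from h import *
import pickle
for f in("w1.pkl","top0.pkl"):
    c=pickle.load(open(f,"rb"));P=c["P"];x,y,z=P[...,0],P[...,1],P[...,2]
    near=(abs(x-420)<75)&(abs(y+334)<75)
    m=blob(near&(z>46)&(z<75)); print(f,"core",rect(P,m),np.percentile(z[m],[5,50,95]).round(1))
    rgb=c["pixels"].astype(int); grey=(rgb.max(-1)-rgb.min(-1)<25)
    m=near&(z>2.5)&(z<8)&grey
    m=cv2.morphologyEx(m.astype(np.uint8),cv2.MORPH_OPEN,np.ones((3,3)))>0
    print("plate",rect(P,m),np.median(z[m]).round(1))
    b=near&(z<2.5)&(z>-3); print("bench",np.nanmedian(z[b]))
c=pickle.load(open("w1.pkl","rb"));d=c["pixels"][130:215,170:310,::-1]
cv2.imwrite("pics/w1c.png",cv2.resize(d,None,fx=5,fy=5,interpolation=cv2.INTER_CUBIC))
E
```

```text
w1.pkl core (array([ 423.1, -344.4]), array([59.7, 62.9]), 27.6, 2927) [46.4 56.2 57.7]
plate (array([ 423. , -344.5]), array([ 40.3, 110.1]), 27.2, 1213) 4.7
bench 0.7383694760074206
top0.pkl core (array([ 421.9, -345. ]), array([50.7, 62.8]), 26.8, 478) [47.9 55.6 58.6]
plate (array([ 419.4, -340. ]), array([ 32.9, 108.7]), 26.6, 132) 4.5
bench 0.15244327442712802
```

View pics/w1c.png

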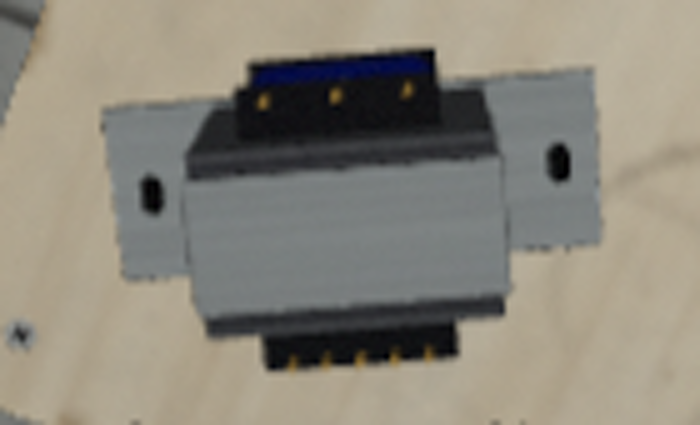

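The plate fit is 40.3 x 110.1 mm, centred at (423.0, -344.5), yaw 27.2°. Next I'll look at the fixture and the wedge.

```bash
python3 jog.py '0 0 -7 0 0 0 1;0 0 -7 0 0 0 1;0 0 -7 0 0 0 1;0 0 0 26 26 0 1;0 0 0 26 26 0 1';python3 jog.py '0 0 0 26 26 0 1;0 0 0 26 26 0 1;0 0 0 26 26 0 1;0 0 0 0 0 0 1;0 0 0 0 0 0 1'|sed -n 1,3p
python3 - <<'E'
from h import *
import pickle
c=cam("wrist");save(c,"pics/w2.png");pickle.dump(c,open("w2.pkl","wb"))
E
python3 jog.py '0 0 0 26 26 0 1;0 0 0 26 26 0 1;0 0 0 26 26 0 1;0 0 0 26 26 0 1;0 0 0 26 26 0 1';python3 jog.py '0 0 0 0 0 0 1;0 0 0 0 0 0 1' | sed -n 1,3p
python3 - <<'E'
from h import *
import pickle
c=cam("wrist");save(c,"pics/w3.png");pickle.dump(c,open("w3.pkl","wb"))
a=cv2.imread("pics/w2.png");b=cv2.imread("pics/w3.png");cv2.imwrite("pics/w23.png",cv2.resize(np.hstack([a[:300],b[:300]]),(800,234)))
c=pickle.load(open("w3.pkl","rb"));P=c["P"];x,y,z=P[...,0],P[...,1],P[...,2]
rgb=c["pixels"].astype(int);m=blob((rgb[...,0]>rgb[...,2]*1.8)&(rgb[...,0]<140)&(abs(x-420)<70)&(abs(y-75)<70)&(z>15)&(z<30))
print("wedge top",rect(P,m),np.median(z[m]), c["pixels"][m].mean(0))
E
```

```text
time_s: 2.87
tool_pos: [431.4, -258.0, 256.0]
eef_rot: [[-0.685, 0.728, 0.0], [0.728, 0.685, 0.0], [-0.0, 0.0, -1.0]]
wrist_force: [1.0, -0.1, 0.5]
gripper_width: 0.999
grasp_force: 0.0
time_s: 3.28
tool_pos: [434.8, -144.9, 256.7]
eef_rot: [[-0.692, 0.722, 0.001], [0.722, 0.692, -0.001], [-0.001, 0.0, -1.0]]
time_s: 3.75
tool_pos: [439.5, 36.7, 256.4]
eef_rot: [[-0.686, 0.727, 0.001], [0.727, 0.686, -0.0], [-0.001, 0.0, -1.0]]
wrist_force: [1.7, 0.2, 0.0]
gripper_width: 1.0
grasp_force: 0.0
time_s: 3.92
tool_pos: [439.6, 37.5, 256.4]
eef_rot: [[-0.691, 0.723, 0.0], [0.723, 0.691, 0.0], [-0.0, 0.001, -1.0]]
wedge top (array([422.5,  77.3]), array([13.4, 88.4]), -35.3, 836) 21.73736846216167 [79.1208134  38.97009569 21.68181818]
```

View pics/w2.png

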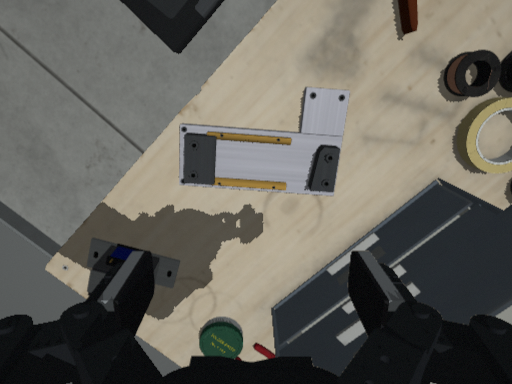

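View pics/w3.png

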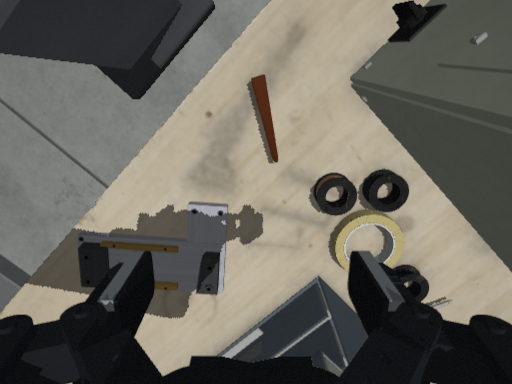

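w2 shows the fixture: lip (200,158), stop (323,167), brass rails, and the lane at (325,110). w3 shows the wedge from its thick end (259,78) to its thin end (275,160). I'll fit outlines to the depth data.

```bash
cat > fit.py <<'E'
from h import *
import pickle
from scipy.optimize import least_squares
def fit(polyg,q,p0):
    V=np.array(polyg,float)
    def r(p):
        c,s=np.cos(p[2]),np.sin(p[2]); l=(q-p[:2])@np.array([[c,-s],[s,c]])
        return np.array([cv2.pointPolygonTest(V.astype(np.float32),(float(a),float(b)),True) for a,b in l])+p[3]*0-0.5
    o=least_squares(r,p0,loss="soft_l1",f_scale=1.0,diff_step=1e-5,x_scale=[1,1,.01,1]); return o.x,np.median(abs(o.fun)),len(q)
def edge(m): return m&~(cv2.erode(m.astype(np.uint8),np.ones((3,3)))>0)
FIX=[(-34,-84),(34,-84),(34,92),(-82,92),(-82,46),(-34,46)]
WED=[(-45,0),(40,0),(45,1.2),(45,4),(40,5.7),(-45,14.65)]
E
python3 - <<'E'
from fit import *
for f in("w2.pkl","w3.pkl","top0.pkl"):
    c=pickle.load(open(f,"rb"));P=c["P"];x,y,z=P[...,0],P[...,1],P[...,2];rgb=c["pixels"].astype(int)
    m=(abs(x-440)<125)&(abs(y+140)<130)&(z>7)&(z<45)&(y>-270); m=blob(cv2.morphologyEx(m.astype(np.uint8),cv2.MORPH_OPEN,np.ones((3,3))))
    e=edge(m)&(z>8)&(z<16)
    if f=="w3.pkl": e&=(np.arange(384)[:,None]<245)
    x0=[440,-140,np.radians(-47),0]
    p,r,n=fit(FIX,P[e][:,:2],x0);print(f,"fix",p[:2].round(1),np.degrees(p[2]).round(2),r.round(2),n)
    fl=blob(m&(abs(z-12)<4));print(" floor z",np.median(z[fl]).round(1), "bench",np.nanmedian(z[(abs(x-380)<15)&(abs(y+40)<30)]).round(1))
    if f=="w2.pkl": continue
    m=blob((rgb[...,0]>rgb[...,2]*1.8)&(rgb[...,0]<140)&(abs(x-420)<70)&(abs(y-75)<70)&(z>15)&(z<30))
    p,r,n=fit(WED,P[edge(m)][:,:2],[418,72,np.radians(-33),0]);print(f,"wedge",p[:2].round(1),np.degrees(p[2]).round(2),r.round(2),n,np.median(z[m]))
c=pickle.load(open("w3.pkl","rb"));P=c["P"];print("machine corner",P[77,352].round(0),P[90,362].round(0),P[35,392].round(0),P[40,400].round(0))
for s in ("w2.pkl",):
    c=pickle.load(open(s,"rb"));P=c["P"];x,y,z=P[...,0],P[...,1],P[...,2]
    m=(z>140)&(z<220)&(y<0)&(y>-280)&(np.arange(384)[:,None]<300)&(x>400);print("drawer min x",np.percentile(x[m],1) if m.any() else None)
E
```

```text
w2.pkl fix [ 440.5 -144.5] -50.47 0.39 667
 floor z 11.8 bench 0.7
w3.pkl fix [ 441.1 -144.1] -50.69 0.62 307
 floor z 11.8 bench 0.8
w3.pkl wedge [421.6  73.8] -30.23 0.34 237 21.73736846216167
top0.pkl fix [ 438.3 -142.8] -50.26 2.03 405
 floor z 11.5 bench 0.4
top0.pkl wedge [418.5  72.2] -33.5 1.83 97 21.44565145603417
machine corner [447. 159.  62.] [458. 154.  79.] [445. 202.  68.] [449. 198.  85.]
drawer min x 560.1162126554128
```

Fixture fit: (440.5, -144.5), yaw -50.5°. Wedge fit: (421.6, 73.8), yaw -30.2°. The two views agree on heights. Going to the transformer now.

```bash
python3 jog.py '0 0 0 -26.5 -27.6 0 1;0 0 0 -26.5 -27.6 0 1;0 0 0 -26.5 -27.6 0 1;0 0 0 -26.5 -27.6 0 1;0 0 0 -26.5 -27.6 0 1'>/dev/null;python3 jog.py '0 0 0 -26.5 -27.6 0 1;0 0 0 -26.5 -27.6 0 1;0 0 0 -26.5 -27.6 0 1;0 0 0 -26.5 -27.6 0 1;0 0 0 -26.5 -27.6 0 1'>/dev/null;python3 jog.py '0 0 5.5 0 0 0 1;0 0 5.5 0 0 0 1;0 0 5.5 0 0 20 1;0 0 0 0 0 35 1;0 0 0 0 0 35 1'; python3 jog.py '0 0 0 0 0 10 1;0 0 0 0 0 0 1;0 0 0 0 0 0 1'
python3 - <<'E'
from fit import *
c=cam("wrist");P=c["P"];x,y,z=P[...,0],P[...,1],P[...,2];rgb=c["pixels"].astype(int);grey=(rgb.max(-1)-rgb.min(-1)<25)
pickle.dump(c,open("w4.pkl","wb"))
m=(abs(x-423)<65)&(abs(y+344.5)<65)&(z>2.5)&(z<8)&grey;m=cv2.morphologyEx(m.astype(np.uint8),cv2.MORPH_OPEN,np.ones((3,3)))>0
print(rect(P,m));s=probe_bus.get_state();print(s["tool_pos"],np.degrees(np.arctan2(s["eef_rot"][1][1],s["eef_rot"][0][1])))
E
```

```text
time_s: 5.22
tool_pos: [420.4, -348.8, 166.0]
eef_rot: [[-0.45, 0.893, 0.001], [0.893, 0.45, -0.003], [-0.003, -0.0, -1.0]]
wrist_force: [0.1, -0.5, 0.3]
gripper_width: 1.004
grasp_force: 0.0
time_s: 5.47
tool_pos: [421.2, -346.6, 156.7]
eef_rot: [[-0.453, 0.891, -0.001], [0.891, 0.453, -0.0], [0.0, -0.001, -1.0]]
wrist_force: [-0.3, -0.8, 0.8]
gripper_width: 1.0
grasp_force: 0.0
(array([ 423.1, -344.4]), array([ 39.8, 110.3]), 27.0, 2045)
[ 422.11302372 -346.70945737  157.72955835] 26.98420939391966
```

```bash
python3 jog.py '0 0 0 1.8 2.2 20 1;0 0 0 0 0 30 1;0 0 0 0 0 30 1;0 0 0 0 0 18 1;0 0 0 0 0 11 1';python3 jog.py '0 0 0 0 0 0 1;0 0 0 0 0 0 1'; python3 jog.py '0 0 0 0 0 0 0;0 0 0 0 0 0 0;0 0 0 0 0 0 0;0 0 0 0 0 0 0;0 0 0 0 0 0 0' 80;python3 jog.py '0 0 0 0 0 0 0;0 0 0 0 0 0 0'
```

```text
time_s: 5.93
tool_pos: [423.2, -343.4, 47.2]
eef_rot: [[-0.455, 0.891, 0.0], [0.891, 0.455, -0.001], [-0.001, 0.0, -1.0]]
wrist_force: [0.0, 0.3, -0.5]
gripper_width: 0.998
grasp_force: 0.0
time_s: 6.1
tool_pos: [423.8, -343.5, 48.6]
eef_rot: [[-0.455, 0.891, 0.001], [0.891, 0.455, -0.001], [-0.002, 0.001, -1.0]]
wrist_force: [0.6, -0.1, 0.5]
gripper_width: 1.0
grasp_force: 0.0
time_s: 6.52
tool_pos: [423.9, -343.8, 49.4]
eef_rot: [[-0.455, 0.891, 0.002], [0.891, 0.455, -0.003], [-0.003, 0.001, -1.0]]
wrist_force: [-2.0, 0.1, 8.3]
gripper_width: 0.724
grasp_force: 89.4
time_s: 6.68
tool_pos: [423.9, -343.8, 49.4]
eef_rot: [[-0.455, 0.891, 0.002], [0.891, 0.455, -0.003], [-0.003, 0.001, -1.0]]
wrist_force: [-1.3, 0.4, 7.8]
gripper_width: 0.723
grasp_force: 89.4
```

```bash
python3 jog.py '0 0 0 0 0 -5 0;0 0 0 0 0 -15 0;0 0 0 0 0 -25 0;0 0 0 0 0 -25 0;0 0 0 0 0 -25 0';python3 jog.py '0 0 -6.2 0 0 0 0;0 0 -6.2 0 0 0 0;0 0 0 15 15 0 0;0 0 0 25 25 0 0;0 0 0 28 28 0 0'; python3 jog.py '0 0 0 28 28 0 0;0 0 0 28 28 0 0;0 0 0 15 12 0 0;0 0 0 4 3.6 0 0;0 0 0 0 0 0 0';python3 jog.py '-3.5 0 0 0 0 0 0;-3.5 0 0 0 0 0 0;-3.5 0 0 0 0 0 0;-3.5 0 0 0 0 0 0;0 0 0 0 0 0 0';python3 jog.py '0 0 0 0 0 0 0;0 0 0 0 0 0 0'
cat > pose.py <<'E'
from h import *
O=np.array([440.5,-144.5,0]);a=np.radians(-50.5);F=np.array([[np.cos(a),-np.sin(a),0],[np.sin(a),np.cos(a),0],[0,0,1]])
def rep(zg=49.4,xo=0):
    s=probe_bus.get_state();R=F.T@np.array(s["eef_rot"]);t=F.T@(np.array(s["tool_pos"])-O)
    T=R@np.array([[-1,0,0],[0,1,0],[0,0,-1]])  # trafo axes
    o=t+R@[xo,0,zg]
    print("t",round(s["time_s"],2),"tcp_f",t.round(1),"trafo_f",o.round(1),"endcorner",(o+T@[0,-55,0]).round(1),"tilt",np.degrees(np.arcsin(T[2,1])).round(1),"yaw",np.degrees(np.arctan2(-T[0,1],T[1,1])).round(1),"roll",np.degrees(np.arcsin(T[2,0])).round(1),"F_f",(F.T@s["wrist_force"]).round(1),"tool rows in fixture",R.round(2).tolist())
if __name__=="__main__":
    for _ in range(1): rep()
E
python3 pose.py; python3 -c "
from h import *
import pickle
for n in('side','top','wrist'):
    c=cam(n);save(c,f'pics/{n}5.png');pickle.dump(c,open(n+'5.pkl','wb'))
a=cv2.imread('pics/wrist5.png')
"
```

```text
time_s: 7.1
tool_pos: [422.2, -342.1, 143.4]
eef_rot: [[-0.455, 0.89, -0.001], [0.89, 0.455, 0.001], [0.001, -0.0, -1.0]]
wrist_force: [-0.2, -0.2, -5.1]
gripper_width: 0.724
grasp_force: 88.5
time_s: 7.52
tool_pos: [431.3, -247.6, 142.5]
eef_rot: [[-0.632, 0.775, -0.0], [0.775, 0.632, -0.001], [-0.001, -0.0, -1.0]]
wrist_force: [2.2, 0.8, -4.5]
gripper_width: 0.722
grasp_force: 88.7
time_s: 7.93
tool_pos: [439.5, -141.6, 142.6]
eef_rot: [[-0.639, 0.769, -0.0], [0.769, 0.639, 0.0], [0.0, -0.0, -1.0]]
wrist_force: [0.0, -0.8, -5.1]
gripper_width: 0.721
grasp_force: 88.9
time_s: 8.35
tool_pos: [437.1, -147.2, 141.5]
eef_rot: [[-0.63, 0.754, 0.186], [0.776, 0.612, 0.153], [0.001, 0.241, -0.97]]
wrist_force: [-1.4, 0.1, -5.9]
gripper_width: 0.723
grasp_force: 89.6
time_s: 8.52
tool_pos: [439.8, -144.4, 142.5]
eef_rot: [[-0.635, 0.75, 0.186], [0.773, 0.616, 0.152], [-0.0, 0.24, -0.971]]
wrist_force: [1.5, -0.3, -4.3]
gripper_width: 0.722
grasp_force: 89.6
t 8.52 tcp_f [ -0.5  -0.5 142.5] trafo_f [-0.5 11.4 94.5] endcorner [ -0.5 -42.   81.3] tilt 13.9 yaw -0.1 roll 0.0 F_f [ 1.2  1.  -4.3] tool rows in fixture [[-1.0, 0.0, 0.0], [0.0, 0.97, 0.24], [-0.0, 0.24, -0.97]]
```

View pics/wrist5.png

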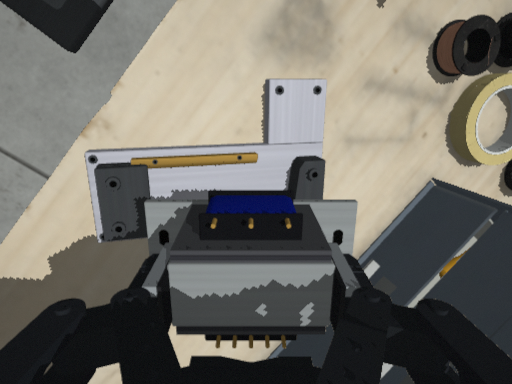

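The transformer is held with its plate visible from u 145 to 357 at v 200 and below, tipped over the fixture. Next I'll measure where it sits in the tool frame and refit the fixture from the same view.

```bash
python3 - <<'E'
from fit import *
c=pickle.load(open("wrist5.pkl","rb"));s=probe_bus.get_state();R=np.array(s["eef_rot"]);t=np.array(s["tool_pos"])
P=c["P"];L=(P-t)@R;v,u=np.mgrid[:384,:512]
for n,b in(("left",(u>135)&(u<190)&(v>190)&(v<260)),("right",(u>305)&(u<365)&(v>190)&(v<260))):
    m=b&(abs(L[...,2]-44)<6); q=L[m]
    print(n,m.sum(),"z",np.median(q[:,2]).round(2),"x max",np.percentile(q[:,0],[97,99.5]).round(1),"y",np.percentile(q[:,1],[.5,2,98,99.5]).round(1))
x,y,z=P[...,0],P[...,1],P[...,2]
m=(abs(x-440)<125)&(abs(y+140)<130)&(z>7)&(z<45); m=cv2.morphologyEx(m.astype(np.uint8),cv2.MORPH_OPEN,np.ones((3,3)))>0
e=edge(m)&(z>8)&(z<16)&(v<200)|edge(m)&(z>8)&(z<16)&(u<110)&(v<235)
p,r,n=fit(FIX,P[e][:,:2],[440,-144,np.radians(-50.5),0]);print(p[:2].round(1),np.degrees(p[2]).round(2),r,n)
# rail (yellow)
rgb=c["pixels"].astype(int);k=(rgb[...,0]>rgb[...,2]*2)&(u>130)&(u<260)&(v>145)&(v<170);from pose import O,F
q=(P[k]-O)@F;print("rail",k.sum(),np.percentile(q[:,0],[2,50,98]).round(1),np.percentile(q[:,1],[1,99]).round(1),np.median(q[:,2]))
k=(rgb.max(-1)<75)&(u>97)&(u<150)&(v>165)&(v<238)&(z>24)&(z<33);q=(P[k]-O)@F;print("lip",k.sum(),np.percentile(q[:,0],[2,98]).round(1),np.percentile(q[:,1],[2,98]).round(1),np.median(q[:,2]))
E
```

```text
left 1775 z 44.51 x max [19.2 19.4] y [-55.3 -55.  -33.3 -32.4]
right 1819 z 44.53 x max [19.2 19.4] y [28.3 30.  53.9 54.3]
[ 441.  -144.8] -50.4 1.0574951171875 963
rail 1114 [nan nan nan] [nan nan] nan
lip 3337 [-25.2  24. ] [-74.1 -44. ] 27.809357327218066
```

```bash
python3 jog.py '0 0 0 0 -3.6 20.7 0;0 0 0 0 -3.6 20.7 0;0 0 0 0 -3.6 20.7 0;0 0 0 0 0 0 0;0 0 0 0 0 0 0'>/dev/null;python3 pose.py; python3 jog.py '0 0 0 0 -0.5 2 0;0 0 0 0 -0.5 2 0;0 0 0 0 0 0 0;0 0 0 0 0 0 0'>/dev/null;python3 pose.py
```

```text
t 9.08 tcp_f [-1.8  5.3 79.2] trafo_f [-1.8 17.2 31.2] endcorner [ -1.8 -36.2  18. ] tilt 14.0 yaw 0.1 roll -0.1 F_f [ 0.6  0.7 -4.2] tool rows in fixture [[-1.0, -0.0, -0.0], [-0.0, 0.97, 0.24], [0.0, 0.24, -0.97]]
t 9.42 tcp_f [-1.   4.6 75.9] trafo_f [-0.9 16.6 28. ] endcorner [ -0.9 -36.8  14.7] tilt 14.0 yaw -0.0 roll 0.0 F_f [-0.5 -0.3 -5.5] tool rows in fixture [[-1.0, 0.0, 0.0], [0.0, 0.97, 0.24], [-0.0, 0.24, -0.97]]
```

```bash
python3 jog.py '0 0 0 -0.5 -0.25 1 0;0 0 0 0 -0.12 0.5 0;0 0 0 0 0 0 0'>/dev/null;python3 pose.py; python3 jog.py '0 0 0 0 -0.12 0.5 0;0 0 0 0 -0.12 0.5 0;0 0 0 0 0 0 0'>/dev/null;python3 pose.py; python3 jog.py '0 0 0 0 -0.12 0.5 0;0 0 0 0 0 0 0'>/dev/null;python3 pose.py
```

```text
t 9.67 tcp_f [-0.6  4.5 73.8] trafo_f [-0.6 16.4 25.9] endcorner [ -0.6 -36.9  12.6] tilt 14.0 yaw -0.0 roll 0.0 F_f [ 0.1  0.2 -4.1] tool rows in fixture [[-1.0, 0.0, 0.0], [0.0, 0.97, 0.24], [-0.0, 0.24, -0.97]]
t 9.92 tcp_f [-0.6  4.6 73. ] trafo_f [-0.6 16.6 25.1] endcorner [ -0.6 -36.8  11.8] tilt 14.0 yaw -0.0 roll 0.0 F_f [-0.6 -1.3  2.4] tool rows in fixture [[-1.0, 0.0, 0.0], [0.0, 0.97, 0.24], [-0.0, 0.24, -0.97]]
t 10.08 tcp_f [-0.5  4.7 72.8] trafo_f [-0.5 16.7 24.9] endcorner [ -0.5 -36.7  11.6] tilt 14.0 yaw -0.0 roll 0.0 F_f [-2.8 -2.7 10.4] tool rows in fixture [[-1.0, 0.0, 0.0], [0.0, 0.97, 0.24], [-0.0, 0.24, -0.97]]
```

```bash
python3 jog.py '0 0 0 0 0.34 -1.36 0;0 0 0 0 -3 -0.75 0;0 0 0 0 -3 -0.75 0;0 0 0 0 0 0 0'>/dev/null;python3 pose.py; python3 jog.py '0 0 0 0 -3 -0.75 0;0 0 0 0 -3 -0.75 0;0 0 0 0 0 0 0;0 0 0 0 0 0 0'>/dev/null;python3 pose.py
```

```text
t 10.42 tcp_f [-0.9 -2.6 73.2] trafo_f [-0.9  9.3 25.3] endcorner [ -1.  -44.1  12. ] tilt 14.0 yaw -0.1 roll -0.0 F_f [ 0.4  0.1 -5.1] tool rows in fixture [[-1.0, 0.0, -0.0], [0.0, 0.97, 0.24], [0.0, 0.24, -0.97]]
t 10.75 tcp_f [-0.7 -8.1 73.5] trafo_f [-0.7  3.9 25.6] endcorner [ -0.8 -49.5  12.3] tilt 14.0 yaw -0.1 roll -0.0 F_f [ 0.2  0.2 -5.4] tool rows in fixture [[-1.0, 0.0, 0.0], [0.0, 0.97, 0.24], [0.0, 0.24, -0.97]]
```

```bash
python3 jog.py '0 0 0 0 -1.2 -0.3 0;0 0 0 0 -1.2 -0.3 0;0 0 0 0 0 0 0;0 0 0 0 0 0 0'>/dev/null;python3 pose.py; python3 jog.py '1 0 0 0 0.86 0.97 0;1 0 0 0 0.86 0.97 0;1 0 0 0 0.86 0.97 0;1 0 0 0 0.86 0.97 0;0 0 0 0 0 0 0'>/dev/null;python3 pose.py
```

```text
t 11.08 tcp_f [ -0.7 -10.3  73.6] trafo_f [-0.7  1.7 25.7] endcorner [ -0.7 -51.7  12.4] tilt 14.0 yaw -0.0 roll -0.0 F_f [-0.4  0.4 -5.1] tool rows in fixture [[-1.0, 0.0, 0.0], [0.0, 0.97, 0.24], [0.0, 0.24, -0.97]]
t 11.5 tcp_f [-0.7 -4.8 70.8] trafo_f [-0.7  3.7 22.1] endcorner [ -0.6 -50.4  12.6] tilt 10.0 yaw 0.1 roll 0.0 F_f [-0.2  0.3 -3.7] tool rows in fixture [[-1.0, -0.0, 0.0], [-0.0, 0.98, 0.17], [-0.0, 0.17, -0.98]]
```

```bash
python3 jog.py '0 0 0 0 -1.5 -0.25 0;0 0 0 0 0 0 0'>/dev/null;python3 pose.py; python3 jog.py '1 0 0 0 0.8 0.97 0;1 0 0 0 0.8 0.97 0;1 0 0 0 0.8 0.97 0;1 0 0 0 0.8 0.97 0;0 0 0 0 0 0 0'>/dev/null;python3 pose.py; python3 jog.py '1 0 0 0 0.8 0.97 0;1 0 0 0 0.8 0.97 0;1 0 0 0 0.8 0.97 0;0 0 0 0 0 0 0;0 0 0 0 0 0 0'>/dev/null;python3 pose.py
```

```text
t 11.67 tcp_f [-0.9 -8.  70.5] trafo_f [-0.9  0.6 21.8] endcorner [ -0.9 -53.6  12.3] tilt 10.0 yaw -0.0 roll -0.0 F_f [ 0.   0.5 -5.1] tool rows in fixture [[-1.0, 0.0, -0.0], [0.0, 0.98, 0.17], [0.0, 0.17, -0.98]]
t 12.08 tcp_f [-0.7 -3.3 67.2] trafo_f [-0.7  1.9 18.1] endcorner [ -0.7 -52.8  12.3] tilt 6.0 yaw 0.0 roll 0.0 F_f [-0.3 -0.1 -4.7] tool rows in fixture [[-1.0, -0.0, 0.0], [-0.0, 0.99, 0.1], [-0.0, 0.1, -0.99]]
t 12.5 tcp_f [-0.8 -0.9 64.5] trafo_f [-0.8  1.7 15.1] endcorner [ -0.8 -53.3  12.2] tilt 3.0 yaw 0.0 roll -0.0 F_f [-0.2 -0.2 -4.9] tool rows in fixture [[-1.0, -0.0, -0.0], [-0.0, 1.0, 0.05], [0.0, 0.05, -1.0]]
```

```bash
python3 jog.py '1 0 0 -0.4 0.8 0.97 0;1 0 0 0 0.8 0.97 0;0 0 0 0 0 0 0'>/dev/null;python3 pose.py; python3 jog.py '0.5 0 0 0 0.4 0.48 0;0.5 0 0 0 0.4 0.48 0;0 0 0 0 0 0 0;0 0 0 0 0 0 0'>/dev/null;python3 pose.py
```

```text
t 12.75 tcp_f [-0.3  1.3 62.6] trafo_f [-0.2  2.2 13.2] endcorner [ -0.2 -52.8  12.3] tilt 1.0 yaw 0.0 roll 0.0 F_f [-0.8 -0.2 -5.1] tool rows in fixture [[-1.0, -0.0, 0.0], [-0.0, 1.0, 0.02], [-0.0, 0.02, -1.0]]
t 13.08 tcp_f [-0.3  1.5 61.7] trafo_f [-0.3  1.5 12.3] endcorner [ -0.3 -53.5  12.3] tilt -0.0 yaw -0.0 roll 0.0 F_f [-0.8  0.  -4.9] tool rows in fixture [[-1.0, 0.0, 0.0], [0.0, 1.0, -0.0], [-0.0, -0.0, -1.0]]
```

```bash
python3 jog.py '0 0 0 0 0 0.4 0;0 0 0 0 0 0.3 0;0 0 0 0 0 0 0;0 0 0 0 0 0 0'>/dev/null;python3 pose.py; python3 jog.py '0 0 0 0 -1 0 0;0 0 0 0 0 0 0;0 0 0 0 0 0 0'>/dev/null;python3 pose.py
```

```text
t 13.42 tcp_f [-0.3  1.3 61.5] trafo_f [-0.3  1.3 12.1] endcorner [ -0.4 -53.7  12.1] tilt 0.0 yaw -0.0 roll 0.0 F_f [-3.3 -1.8  5.8] tool rows in fixture [[-1.0, 0.0, 0.0], [0.0, 1.0, 0.0], [-0.0, 0.0, -1.0]]
t 13.67 tcp_f [-0.3  1.3 61.4] trafo_f [-0.3  1.3 12. ] endcorner [ -0.3 -53.7  12. ] tilt 0.1 yaw 0.0 roll 0.0 F_f [-3.7  2.6  6.5] tool rows in fixture [[-1.0, -0.0, 0.0], [-0.0, 1.0, 0.0], [-0.0, 0.0, -1.0]]
```

```bash
python3 jog.py '0 0 0 0 -1 0 0;0 0 0 0 0 0 0;0 0 0 0 0 0 0'>/dev/null;python3 pose.py;python3 jog.py '0 0 0 0 -1 0 0;0 0 0 0 0 0 0;0 0 0 0 0 0 0'>/dev/null;python3 pose.py
```

```text
t 13.92 tcp_f [-0.   0.8 61.5] trafo_f [ 0.   0.9 12.1] endcorner [  0.  -54.1  12. ] tilt 0.1 yaw 0.0 roll 0.1 F_f [-3.5  4.3  4.6] tool rows in fixture [[-1.0, -0.0, 0.0], [-0.0, 1.0, 0.0], [-0.0, 0.0, -1.0]]
t 14.17 tcp_f [ 0.1  0.4 61.5] trafo_f [ 0.2  0.6 12.1] endcorner [  0.2 -54.4  12. ] tilt 0.2 yaw 0.0 roll 0.1 F_f [-2.5  5.2  1.8] tool rows in fixture [[-1.0, -0.0, 0.0], [-0.0, 1.0, 0.0], [-0.0, 0.0, -1.0]]
```

```bash
python3 jog.py '0 0 0 0 0 0 1;0 0 0 0 0 0 1;0 0 0 0 0 0 1;0 0 0 0 0 0 1;0 0 0 0 0 0 1';python3 pose.py;python3 jog.py '0 0 0 0 0 -8 1;0 0 0 0 0 -30 1;0 0 0 0 0 -40 1;0 0 0 0 0 -40 1;0 0 0 0 0 -40 1';python3 jog.py '0 0 0 0 0 -20 1;0 0 0 0 0 0 1;0 0 0 0 0 0 1'|sed -n 1,3p
python3 - <<'E'
from fit import *
from pose import O,F
c=cam("wrist");pickle.dump(c,open("w6.pkl","wb"));save(c,"pics/w6.png");P=c["P"];L=(P-O)@F;x,y,z=L[...,0],L[...,1],L[...,2]
rgb=c["pixels"].astype(int);gr=(rgb.max(-1)-rgb.min(-1)<25)
m=(abs(x)<32)&(abs(y)<34)&(z>62)&(z<75);m=blob(m);print("core top",rect(L,m),np.median(z[m]))
for a,b in((-42,-33),(33,60)):
    k=(abs(x)<19)&(y>a)&(y<b);k2=k&(abs(z-17)<1.8);print("plate end",k2.sum(),np.median(z[k2]),np.percentile(y[k2],[1,99]).round(1))
E
```

```text
time_s: 14.58
tool_pos: [438.8, -145.7, 60.9]
eef_rot: [[-0.635, 0.772, -0.0], [0.772, 0.635, -0.0], [-0.0, -0.0, -1.0]]
wrist_force: [-0.4, 0.3, -0.5]
gripper_width: 1.0
grasp_force: 0.0
t 14.58 tcp_f [-0.1 -2.1 60.9] trafo_f [-0.1 -2.1 11.5] endcorner [ -0.2 -57.1  11.5] tilt -0.0 yaw -0.1 roll 0.0 F_f [-0.5 -0.1 -0.5] tool rows in fixture [[-1.0, 0.0, 0.0], [0.0, 1.0, -0.0], [-0.0, -0.0, -1.0]]
time_s: 15.0
tool_pos: [438.4, -145.0, 221.2]
eef_rot: [[-0.636, 0.772, -0.0], [0.772, 0.636, 0.001], [0.001, -0.0, -1.0]]
wrist_force: [0.5, -0.5, 0.6]
gripper_width: 0.996
grasp_force: 0.0
time_s: 15.25
tool_pos: [439.5, -145.6, 240.6]
eef_rot: [[-0.636, 0.772, 0.003], [0.772, 0.636, -0.001], [-0.003, 0.001, -1.0]]
core top (array([0.5, 0.3]), array([38. , 63.1]), 89.9, 2903) 68.44410822091032
plate end 235 16.75664915071212 [-41.9 -33.6]
plate end 646 16.809176814477013 [34.  54.9]
```

The transformer lies level at about (0.5, 0.3) in the fixture frame. On to the wedge.

```bash
python3 jog.py '0 0 0 31 27 0 1;0 0 0 31 27 0 1;0 0 0 31 27 0 1;0 0 0 31 25 0 .4;0 0 0 31 25 0 .4' >/dev/null;python3 jog.py '0 0 -6.7 0 0 0 .4;0 0 -6.7 0 0 0 .4;0 0 -6.7 0 0 10 .4;0 0 0 0 0 30 .4;0 0 0 0 0 0 .4';python3 jog.py '0 0 0 0 0 0 .4;0 0 0 0 0 0 .4'|sed -n 1,3p
python3 - <<'E'
from fit import *
c=cam("wrist");pickle.dump(c,open("w7.pkl","wb"));save(c,"pics/w7.png");P=c["P"];x,y,z=P[...,0],P[...,1],P[...,2];rgb=c["pixels"].astype(int)
m=(rgb[...,0]>rgb[...,2]*1.8)&(rgb[...,0]<140)&(abs(x-420)<70)&(abs(y-75)<70)&(z>15)&(z<30);print(m.sum());m=blob(m)
p,r,n=fit(WED,P[edge(m)][:,:2],[421,74,np.radians(-30),0]);print("wedge",p[:2].round(1),np.degrees(p[2]).round(2),r.round(2),n,np.median(z[m]))
R=np.array([[np.cos(p[2]),-np.sin(p[2])],[np.sin(p[2]),np.cos(p[2])]]);g=p[:2]+R@[-19,5.95]
s=probe_bus.get_state();d=np.array([*g,31])-s["tool_pos"];print("grip",g,"tool delta",(np.array(s["eef_rot"]).T@d).round(1),"yaw y",np.degrees(np.arctan2(s["eef_rot"][1][1],s["eef_rot"][0][1])).round(1),s["joints"])
E
```

```text
time_s: 16.13
tool_pos: [437.8, 56.7, 194.1]
eef_rot: [[-0.863, 0.506, -0.01], [0.506, 0.863, -0.001], [0.008, -0.006, -1.0]]
wrist_force: [-0.8, -0.5, 0.3]
gripper_width: 0.403
grasp_force: 0.0
time_s: 16.3
tool_pos: [441.2, 57.7, 198.9]
eef_rot: [[-0.862, 0.507, -0.002], [0.507, 0.862, 0.0], [0.002, -0.001, -1.0]]
1155
wedge [420.9  74.1] -30.13 0.12 266 21.74944130054331
grip [407.4868406   88.79380752] tool delta [ 45.3   9.4 168.5] yaw y 59.6 [ 15.97207468  12.90735507 -35.08318583 120.73432231   9.76768717
  49.05522865  34.6917594 ]
```

```bash
python3 jog.py '0 0 0 22 4.7 0 .4;0 0 0 23 4.7 0 .4;0 0 3 0 0 20 .4;0 0 0 0 0 40 .4;0 0 0 0 0 40 .4' >/dev/null;python3 jog.py '0 0 0 0 0 30 .4;0 0 0 0 0 0 .4;0 0 0 0 0 0 .4'
python3 - <<'E'
from h import *
s=probe_bus.get_state();d=np.array([407.5,88.8,31])-s["tool_pos"];print("tool delta",(np.array(s["eef_rot"]).T@d).round(1),s["joints"].round(1) if hasattr(s["joints"],"round") else s["joints"])
E
```

```text
time_s: 17.02
tool_pos: [407.3, 88.6, 69.1]
eef_rot: [[-0.835, 0.551, -0.002], [0.551, 0.835, -0.0], [0.001, -0.001, -1.0]]
wrist_force: [-0.0, -0.3, 0.4]
gripper_width: 0.399
grasp_force: 0.0
tool delta [-0.1  0.3 38.1] [  5.1  24.  -30.2 129.8  23.2  31.3  13.6]
```

```bash
python3 jog.py '0 0 0 0 0 20 .4;0 0 0 0 0 14 .4;0 0 0 0 0 4 .4;0 0 0 0 0 0 .4;0 0 0 0 0 0 .4'; python3 jog.py '0 0 0 0 0 0 0;0 0 0 0 0 0 0;0 0 0 0 0 0 0;0 0 0 0 0 0 0;0 0 0 0 0 0 0' 60;python3 jog.py '0 0 0 0 0 -10 0;0 0 0 0 0 -30 0;0 0 0 0 0 -30 0;0 0 0 0 0 0 0;0 0 0 0 0 0 0'
python3 - <<'E'
from fit import *
c=cam("wrist");pickle.dump(c,open("w8.pkl","wb"));save(c,"pics/w8.png")
E
```

```text
time_s: 17.43
tool_pos: [408.9, 88.8, 32.7]
eef_rot: [[-0.834, 0.551, 0.003], [0.551, 0.834, 0.0], [-0.002, 0.002, -1.0]]
wrist_force: [1.2, 0.7, 1.4]
gripper_width: 0.4
grasp_force: 0.0
time_s: 17.85
tool_pos: [408.5, 88.6, 32.4]
eef_rot: [[-0.834, 0.551, 0.002], [0.551, 0.834, -0.0], [-0.002, 0.001, -1.0]]
wrist_force: [-2.1, -1.2, 12.3]
gripper_width: 0.123
grasp_force: 58.6
time_s: 18.27
tool_pos: [408.8, 88.5, 103.0]
eef_rot: [[-0.834, 0.551, 0.004], [0.551, 0.834, 0.0], [-0.003, 0.003, -1.0]]
wrist_force: [-0.3, -1.0, -0.4]
gripper_width: 0.119
grasp_force: 59.0
```

View pics/w8.png

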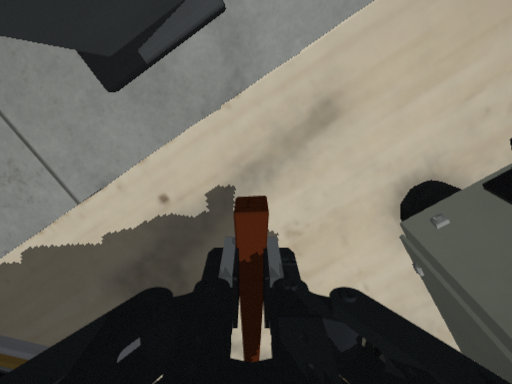

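The wedge is held between the pads, thick end at (251,200), thin end at (252,360). I'll measure its pose in the tool frame.

```bash
python3 - <<'E'
from fit import *
c=pickle.load(open("w8.pkl","rb"));s=probe_bus.get_state();L=(c["P"]-np.array(s["tool_pos"]))@np.array(s["eef_rot"]);rgb=c["pixels"].astype(int);v,u=np.mgrid[:384,:512]
m=(rgb[...,0]>rgb[...,2]*1.8)&(rgb[...,0]<140)&(u>200)&(u<300)&(v>180)&(L[...,2]>-10)&(L[...,2]<25);m=blob(m)
zt=np.median(L[m][:,2]);print("top z",np.percentile(L[m][:,2],[5,25,50,75,95]).round(1),m.sum())
A=np.c_[L[m][:,:2],np.ones(m.sum())];k=abs(L[m][:,2]-zt)<3;print("plane",np.linalg.lstsq(A[k],L[m][k,2],rcond=None)[0].round(3))
m&=abs(L[...,2]-zt)<2.5
q=L[edge(m)][:,:2]*[-1,1]
p,r,n=fit(WED,q,[19,-6,0.05,0]);print("wedge in (-tx,ty)",p[:2].round(2),np.degrees(p[2]).round(2),r.round(2),n)
print(np.percentile(q[:,0],[0,1,99,100]).round(1))
E
```

```text
top z [ 8.6  9.2  9.6 10.  16.6] 3925
plane [ 2.000e-03 -0.000e+00  9.563e+00]
wedge in (-tx,ty) [18.64 -4.34] 3.4 0.28 430
[-26.8 -26.7  49.9  50.4]
```

```bash
cat > wp.py <<'E'
from pose import *
def rep():
    s=probe_bus.get_state();R=F.T@np.array(s["eef_rot"]);t=F.T@(np.array(s["tool_pos"])-O)
    a=np.radians(3.4);o=t+R@[-18.64,-4.34,31.6];X=R@[-np.cos(a),np.sin(a),0];tip=o+45*X
    print("t",round(s["time_s"],2),"tcp_f",t.round(1),"wedge",o.round(1),"tip",tip.round(1),"yaw",np.degrees(np.arctan2(X[1],X[0])).round(1),"F_f",(F.T@s["wrist_force"]).round(1),"grip",round(s["gripper_width"],3),round(s["grasp_force"],1))
rep()
E
python3 jog.py '0 0 6.8 0 0 0 0;0 0 6.8 0 0 0 0;0 0 6.8 0 0 0 0;0 0 0 -25 -14 0 0;0 0 0 -25 -14 0 0'>/dev/null;python3 jog.py '0 0 0 -25 -14 0 0;0 0 0 -25 -14 0 0;0 0 0 0 0 0 0;0 0 0 0 0 0 0'>/dev/null;python3 wp.py
```

```text
t 19.07 tcp_f [-103.6   59.4  100.1] wedge [-85.3  53.8  68.5] tip [-40.3  53.7  68.4] yaw -0.1 F_f [-0.2  0.9 -0.1] grip 0.12 59.0
```

```bash
python3 jog.py '0 0 0 0 2.2 25 0;0 0 0 0 0 20 0;0 0 0 0 0 7 0;0 0 0 0 0 0 0;0 0 0 0 0 0 0'>/dev/null;python3 wp.py;python3 jog.py '0 0 0 0 0 0 0;0 0 0 0 0 0 0'>/dev/null;python3 wp.py
```

```text
t 19.48 tcp_f [-105.    63.5   48.9] wedge [-86.7  58.1  17.3] tip [-41.7  58.2  17.2] yaw 0.2 F_f [-0.2  0.8 -0.3] grip 0.118 59.0
t 19.65 tcp_f [-103.9   63.9   49.8] wedge [-85.5  58.5  18.2] tip [-40.5  58.6  18.3] yaw 0.1 F_f [ 0.2 -0.3 -0.8] grip 0.12 59.0
```

```bash
python3 jog.py '0 0 0 0 -2.3 2.5 0;0 0 0 0 0 2 0;0 0 0 0 0 0 0;0 0 0 0 0 0 0'>/dev/null;python3 wp.py;python3 jog.py '0 0 0 -10 0.6 0 0;0 0 0 -10 0.6 0 0;0 0 0 0 0 0 0;0 0 0 0 0 0 0'>/dev/null;python3 wp.py
```

```text
t 19.98 tcp_f [-104.1   60.8   44.6] wedge [-85.8  55.4  13. ] tip [-40.8  55.5  13. ] yaw 0.1 F_f [-0.4 -0.4 -0.2] grip 0.124 59.1
t 20.32 tcp_f [-83.   61.   44.5] wedge [-64.6  55.6  12.9] tip [-19.6  55.5  12.9] yaw -0.0 F_f [-0.8  0.3 -0.8] grip 0.119 58.9
```

```bash
python3 jog.py '0 0 0 -5 1.1 0 0;0 0 0 -5 0.3 0 0;0 0 0 0 0 0 0;0 0 0 0 0 0 0'>/dev/null;python3 wp.py;python3 jog.py '0 0 0 -5 0.3 0 0;0 0 0 -5 0.3 0 0;0 0 0 0 0 0 0'>/dev/null;python3 wp.py;python3 jog.py '0 0 0 -5 0.3 0 0;0 0 0 -5 0.3 0 0;0 0 0 0 0 0 0'>/dev/null;python3 wp.py
```

```text
t 20.65 tcp_f [-73.7  61.9  44.5] wedge [-55.3  56.5  12.9] tip [-10.3  56.5  12.9] yaw 0.0 F_f [ 0.3  0.4 -0.7] grip 0.116 59.0
t 20.9 tcp_f [-62.8  61.9  44.6] wedge [-44.4  56.5  13. ] tip [ 0.6 56.5 13. ] yaw 0.0 F_f [ 0.8 -0.2  0.5] grip 0.12 59.1
t 21.15 tcp_f [-52.7  61.9  44.6] wedge [-34.4  56.5  13. ] tip [10.6 56.5 13. ] yaw 0.0 F_f [ 0.1 -0.7 -0.8] grip 0.118 59.0
```

```bash
python3 jog.py '0 0 0 -3 0 0.6 0;0 0 0 -3 0 0 0;0 0 0 0 0 0 0;0 0 0 0 0 0 0'>/dev/null;python3 wp.py;python3 jog.py '0 0 0 -3 0 0 0;0 0 0 0 0 0 0;0 0 0 0 0 0 0'>/dev/null;python3 wp.py;python3 jog.py '0 0 0 -3 0.1 0 0;0 0 0 0 0 0 0;0 0 0 0 0 0 0'>/dev/null;python3 wp.py
```

```text
t 21.48 tcp_f [-48.4  62.2  44.4] wedge [-30.   56.8  12.8] tip [15.  56.9 12.8] yaw 0.1 F_f [-3.6  0.6  7.4] grip 0.123 60.0
t 21.73 tcp_f [-45.3  62.   44.4] wedge [-27.   56.7  12.8] tip [18.  56.8 12.8] yaw 0.1 F_f [-1.7  0.   7.7] grip 0.122 59.9
t 21.98 tcp_f [-42.3  61.9  44.4] wedge [-24.   56.6  12.8] tip [21.  56.6 12.8] yaw 0.1 F_f [-3.6  0.1  8.4] grip 0.122 59.9
```

```bash
for i in 1; do python3 jog.py '0 0 0 -2 0.1 -0.2 0;0 0 0 0 0 0 0;0 0 0 0 0 0 0'>/dev/null;python3 wp.py;python3 jog.py '0 0 0 -2 0.1 0 0;0 0 0 0 0 0 0;0 0 0 0 0 0 0'>/dev/null;python3 wp.py;python3 jog.py '0 0 0 -2 0.1 0 0;0 0 0 0 0 0 0;0 0 0 0 0 0 0'>/dev/null;python3 wp.py; done
```

```text
t 22.23 tcp_f [-40.1  61.7  44.4] wedge [-21.7  56.3  12.8] tip [23.3 56.4 12.8] yaw 0.1 F_f [-1.6  0.7  5.8] grip 0.122 59.7
t 22.48 tcp_f [-38.3  61.7  44.4] wedge [-19.9  56.4  12.8] tip [25.1 56.4 12.8] yaw 0.1 F_f [-3.1  0.9  5.9] grip 0.123 59.8
t 22.73 tcp_f [-36.3  61.7  44.4] wedge [-18.   56.3  12.8] tip [27.  56.4 12.8] yaw 0.1 F_f [-2.3 -0.9  6.8] grip 0.123 59.8
```

```bash
python3 jog.py '0 0 0 -2 0.1 0 0;0 0 0 0 0 0 0;0 0 0 0 0 0 0'>/dev/null;python3 wp.py;python3 jog.py '0 0 0 -1.5 0.1 0 0;0 0 0 0 0 0 0;0 0 0 0 0 0 0'>/dev/null;python3 wp.py
```

```text
t 22.98 tcp_f [-35.2  61.6  44.4] wedge [-16.8  56.2  12.8] tip [28.2 56.4 12.8] yaw 0.1 F_f [-5.6  0.2  9.2] grip 0.121 61.4
t 23.23 tcp_f [-35.1  61.6  44.4] wedge [-16.8  56.2  12.7] tip [28.2 56.4 12.6] yaw 0.2 F_f [-9.4  0.4 14. ] grip 0.123 62.0
```

```bash
python3 jog.py '0 0 0 -2 0.1 -0.3 0;0 0 0 0 0 0 0;0 0 0 0 0 0 0'>/dev/null;python3 wp.py;python3 jog.py '0 0 0 -2 0.1 -0.3 0;0 0 0 0 0 0 0;0 0 0 0 0 0 0'>/dev/null;python3 wp.py
```

```text
t 23.48 tcp_f [-34.8  61.6  44.4] wedge [-16.6  56.2  12.7] tip [28.4 56.4 12.5] yaw 0.3 F_f [-14.5   0.6  14.5] grip 0.122 65.8
t 23.73 tcp_f [-34.6  61.6  44.4] wedge [-16.5  56.2  12.7] tip [28.5 56.4 12.3] yaw 0.4 F_f [-19.1   0.4  16.5] grip 0.119 68.1
```

```bash
python3 jog.py '0 0 0 2.5 0 -0.3 0;0 0 0 2.2 0 -0.3 0;0 0 0 0 0 0 0;0 0 0 0 0 0 0'>/dev/null;python3 wp.py;python3 jog.py '0 0 0 0 0 0 .25;0 0 0 0 0 0 .25;0 0 0 0 0 0 .25;0 0 0 0 0 0 .25;0 0 0 0 0 0 .25'>/dev/null;python3 wp.py; python3 jog.py '0 0 0 0 0 -10 .25;0 0 0 0 0 -30 .25;0 0 0 0 0 -40 .25;0 0 0 20 0 -30 .25;0 0 0 40 0 0 .25'>/dev/null;python3 jog.py '0 0 0 0 0 0 0;0 0 0 0 0 0 0;0 0 0 0 0 0 0' 40 >/dev/null
cat > chk.py <<'E'
from fit import *
from pose import O,F
import sys
c=cam("wrist");save(c,sys.argv[1]);P=c["P"];L=(P-O)@F;x,y,z=L[...,0],L[...,1],L[...,2];rgb=c["pixels"].astype(int)
m=(rgb[...,0]>rgb[...,2]*1.8)&(rgb[...,0]<140)&(abs(x)<90)&(y>45)&(y<85)&(z>25)&(z<45);m=blob(m)
p,r,n=fit(WED,L[edge(m)][:,:2],[-17,55,0,0]);print("wedge_f",p[:2].round(1),np.degrees(p[2]).round(1),r.round(2),n,"top z",np.percentile(z[m],[5,50,95]).round(1),"x range",np.nanpercentile(x[m],[0,1,99,100]).round(1))
m=(abs(x)<32)&(abs(y)<36)&(z>62)&(z<75);m=blob(m);print("core",rect(L,m),np.median(z[m]).round(1))
s=probe_bus.get_state();print("tcp_f",(F.T@(np.array(s["tool_pos"])-O)).round(1))
E
python3 chk.py pics/w9.png
```

```text
t 24.07 tcp_f [-35.   61.5  44.9] wedge [-16.7  56.1  13.2] tip [28.3 56.2 13.1] yaw 0.2 F_f [-6.7  0.9  0.2] grip 0.119 62.3
t 24.48 tcp_f [-35.3  59.2  44.4] wedge [-17.   53.6  12.7] tip [28.  53.7 12.6] yaw 0.1 F_f [-6.8 -3.4  1.2] grip 0.251 3.5
wedge_f [-17.7  55.6] -0.3 0.19 64 top z [26.4 33.4 34.6] x range [-62.8 -62.4 -55.  -54.6]
core (array([ 14.1, -20.4]), array([ 6.7, 22.7]), -56.1, 143) 68.4
tcp_f [-92.   64.8 155.5]
```

```bash
python3 jog.py '0 0 0 -3 -2 30 0;0 0 0 -3 0 40 0;0 0 0 0 0 25 0;0 0 0 0 0 15 0;0 0 0 0 0 0 0'>/dev/null;python3 jog.py '0 0 0 0 0 0 0;0 0 0 0 0 0 0'>/dev/null;python3 wp.py;
```

```text
t 25.78 tcp_f [-86.5  63.   45.8] wedge [-68.1  57.6  14.2] tip [-23.1  57.6  14.3] yaw 0.0 F_f [ 0.1  0.5 -0.4] grip 0.001 0.0
```

```bash
python3 jog.py '0 0 0 -5 0.3 2 0;0 0 0 -5 0.3 0 0;0 0 0 0 0 0 0;0 0 0 0 0 0 0'>/dev/null;python3 wp.py;python3 jog.py '0 0 0 -2 0.1 0 0;0 0 0 -1.5 0 0 0;0 0 0 0 0 0 0'>/dev/null;python3 wp.py;python3 jog.py '0 0 0 -2 0.1 0 0;0 0 0 0 0 0 0;0 0 0 0 0 0 0'>/dev/null;python3 wp.py
```

```text
t 26.12 tcp_f [-76.3  62.8  43.9] wedge [-57.9  57.4  12.3] tip [-12.9  57.4  12.3] yaw 0.0 F_f [-0.2 -0.   0.1] grip -0.001 0.0
t 26.37 tcp_f [-73.4  62.5  43.4] wedge [-55.1  57.1  11.8] tip [-10.1  57.1  11.8] yaw 0.1 F_f [ 0.3 -1.1  0.1] grip -0.007 0.0
t 26.62 tcp_f [-72.4  62.5  43.2] wedge [-54.1  57.   11.6] tip [-9.1 57.1 11.6] yaw 0.1 F_f [-3.6 -0.8  2.4] grip 0.003 1.8
```

```bash
python3 jog.py '0 0 0 -2.5 0.1 0 0;0 0 0 0 0 0 0;0 0 0 0 0 0 0'>/dev/null;python3 wp.py;python3 jog.py '0 0 0 -2.5 0.1 0 0;0 0 0 0 0 0 0;0 0 0 0 0 0 0'>/dev/null;python3 wp.py;python3 jog.py '0 0 0 -2 0.1 0 0;0 0 0 0 0 0 0;0 0 0 0 0 0 0'>/dev/null;python3 wp.py
```

```text
t 26.87 tcp_f [-71.7  62.5  43.1] wedge [-53.4  57.1  11.4] tip [-8.4 57.2 11.3] yaw 0.2 F_f [-10.    1.    5.7] grip 0.001 5.0
t 27.12 tcp_f [-71.2  62.5  42.9] wedge [-53.   57.1  11.2] tip [-8.  57.4 11. ] yaw 0.3 F_f [-17.1   0.9   9.1] grip 0.003 8.1
t 27.37 tcp_f [-71.   62.5  42.6] wedge [-52.9  57.1  10.9] tip [-7.9 57.4 10.6] yaw 0.4 F_f [-21.    0.7  11. ] grip 0.001 10.9
```

```bash
python3 jog.py '0 0 0 8 0 0 0;0 0 0 10 0 0 0;0 0 0 5 0 -20 0;0 0 0 10 0 -40 0;0 0 0 0 0 -40 0'>/dev/null;python3 jog.py '0 0 0 -30 0 -40 0;0 0 0 -30 -15 -40 0;0 0 0 -25 -15 0 0;0 0 0 0 0 0 0;0 0 0 0 0 0 0'>/dev/null;python3 chk.py pics/w10.png
```

```text
wedge_f [-15.5  55.4] 0.2 0.42 274 top z [32.2 33.8 35. ] x range [-60.4 -60.2  26.1  29.8]
core (array([1.1, 0.2]), array([38.5, 63.3]), 89.4, 3311) 68.4
tcp_f [-25.2  32.5 208.4]
```

View pics/w10.png

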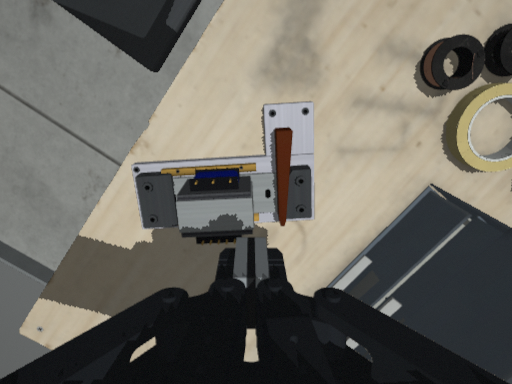

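The picture shows the wedge seated between the foot plate and the stop, from (284,130) to (282,222). The transformer is level at (215,200) and the gripper is clear, so I'm handing in.

```bash
python3 -c "
from workcell import env, optics, probe_bus
print(env.sign_off())"
```

```text
the job is handed in; nothing more can be done
None
```

The job is handed in, result not reported back: in the last view the transformer lies level at home under the lip (fixture y about 0.2 mm), the wedge is tight with its tip near x = 29 mm after a 21 N push, the gripper is clear, and no move went near the tin, coil or cutters.

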